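# Unhasp and open the green sample box

### The arm

A 6-joint arm with a two-finger parallel gripper is mounted at the origin on a cart in front of the work surface, level with it; the furniture and walls round the work are solid. World frame = base frame: x ahead of the robot, y to its left, z up, the work surface at z = 0. Lengths are in mm, angles in rad, forces in N, time in s.
With the tool pointing down it reaches from about 325 to 850 mm from the base axis. Payload 15.5 kg.
Tool frame: the origin (TCP) lies between the finger pads; the fingertips stand nose_length ahead of it and the grasp point (between the pads) lies 2 mm behind it (nose_length is the distance from the TCP to the fingertips, in mm); z points along the fingers, x is the direction in which the jaws open and shut, and the axes are right-handed (so a half turn about z gives the same grasp; the last joint's range is limited). The gripper opens to 91 mm and grips with 3 to 60 N. Pads are 32 mm wide; open, the fingers measure 118 mm over their backs; the gripper's body (76 mm by 178 mm) begins 60 mm behind the grasp point.
Start: joints at [1.129, 0.494, 1.345, -0, 1.302, -0.096], TCP at [212.427, 587.794, 230.915] pointing down, gripper open.
Joint ranges: [-2.91, 2.91], [-0.82, 2.16], [0.22, 2.67], [-1.22, 4.37], [0.12, 2.79], [-3.08, 3.08]. Speed limits (rad/s): [1.89, 1.89, 2.57, 3.01, 3.01, 3.01].

### API

Orientations are given as a unit quaternion [x, y, z, w].
In Python, from workcell import sense, snapshot, hand_in, nose_length gives the robot as it stands.
- The arm moves only by the tool apply_moves, never from a script. Its argument "increments" is a list of rows, each a list of 3 entries, a list of its own where there are three numbers: the shift along the tool's x, y, z in m, then the turn, a rotation vector about the tool's x, y, z in rad, then the gripper command: -1 is shut, 1 is fully open, values between are in proportion. A call has exactly 8 rows; each row is the pose to reach, as a shift and turn from the pose commanded when the call began, along the tool's axes at that moment; what a row does not reach only later rows make up. A row lasts 1/8 s, in which the tool goes at most 62.5 mm and 10.7 degrees, less where a joint would pass 70% of its speed; a pose out of reach is approached as far as the arm can. A call with a gripper value outside its range is refused whole. The fingers move at their own pace and stop on an object; "newtons" is the grip in N (left out, the last holds). Time passes only in rows, so rows that repeat a pose let the fingers close, or fill a call up. It gives the time, the measured TCP pose, the force and the opening at its end, in the units of the state.
- sense(): the state, without advancing time (a new reading comes with each control period).
- snapshot(name): name is "side" or "top"; returns a dict with "img" (420x560x3 uint8, red, green, blue), "mtx" (3x3 intrinsics, pixels), "dist" ([k1, k2, p1, p2, k3] as OpenCV has them; the pictures are not rectified), "R" (3x3) and "t" (3): a world point X has camera coordinates R X + t. Camera axes: x right, y down, z forward; pixel columns grow to the right and rows downward; lengths in mm; the calibration is good to about 2 mm. A picture is of the moment at which its call begins. There is no depth.
- hand_in(): hands the job in, once; it reports no verdict.
The state is a dict: "clock": time; "joint_positions": joint angles; "qvel": joint speeds; "joint_efforts": joint torques, N m; "tool_pos": TCP position; "tcp_rot": TCP orientation; "ft_force": force on the tool from outside, world axes, zero at the start; "moment": the same for the moment, N m; "gripper_width": opening from 0.0 (shut) to 1.0 (fully open).
Only numpy, scipy, OpenCV 4.12 (cv2) and the standard library are available. Lean on these libraries where they do the work, as an engineer would, in place of code of your own. Each camera call takes 0.05 s, during which the arm holds its last target. There are 200 camera calls.

### The job

Open the green sample box: flip its hasp up off the staple and right over, so that it lies folded back on the lid, then raise the lid until it stands about upright. Leave the grey box of the same make shut and hasped.

Things in the scene. Friction and masses are not known exactly. Their poses are not given: they have to be found in the camera images.
- green_box: green sample box fixed to the worktop, 130 (x) x 210 (y) x 80 mm, steel corners; green lid 16 mm thick on it, lid top at z 96. Origin: centre of underside; x to the back, y to the left, z up; front (hasp side) roughly towards the robot. In this frame, mm, box shut: lid hinge line along y at x 67, z 82; hasp hinge line along y at x -70, z 92; red grip centre (-104, 0, 58); black grip centre (-43, 76, 120)
- green_pull (a point): centre of the red roller grip at the lower end of the green box's hasp: 20 mm in diameter, 24 mm wide along the box's y, to be gripped across y on its flat ends; it turns freely on its stem and stands 39 mm out from the box's front. The hasp is a slotted steel strap 22 mm wide hinged on the lid's front edge, hanging over a brass staple
- green_knob (a point): centre of the black roller grip for lifting the green lid: 22 mm in diameter, 24 mm wide along the box's y, flat ends, turning freely on a 12 mm stem; it stands near the lid's front left corner, its centre 24 mm above the lid. Nothing else stands on the lid but the hasp, once folded back at its middle
- green_hasp (a joint): hasp angle, rad: 0 hanging over the staple; grows as the red grip swings forward, up and over to the back, circling 48 mm about the hasp hinge (starts 45 degrees below the front, over the top at 2.36); 3.6 = stop, folded back on the lid. Swings freely, about 40 g: let go before 2.4 it falls back on the staple; let go past 2.6 it drops onto the lid and stays there, also as the lid rises
- green_lid (a joint): lid angle, rad: 0 shut, 1.57 upright, stop at 1.75; turns about the hinge at the back of the box. About 0.25 kg (0.2 to 0.32), stiff hinges hold it wherever it is left (3 to 6 N to move it at the black grip). While the hasp is on, the staple lets the lid's front rise only some 5 mm
- grey_pull (a point): centre of the red roller grip on the hasp of the other box, which is grey but otherwise the same; that box is to stay shut and hasped

How it is judged (in metres and radians):
On the way, in this order (a step that is already met when the one before it is completed fails the run):
1. the green box's hasp is flipped off its staple and over the top, with the lid still shut (value of joint green_hasp above 2.6 rad and value of joint green_lid below 0.2 rad), for 0.2 s.
2. the green box's lid is raised to about upright (value of joint green_lid above 1.2 rad), for 0.2 s.
At the end, for the whole second after the job is handed in: the green lid stands open by itself at 1.2 rad (about 70 degrees) or more and at rest, its hasp folded back (beyond 2.6 rad), and the grey box's hasp grip is within 20 mm of where it was (value of joint green_lid above 1.2 rad and value of joint green_hasp above 2.6 rad and velocity of joint green_lid between -0.1 and 0.1 rad/s and distance of grey_pull from where it was at the start of the episode below 0.02 m); the robot touches nothing.
It fails at once if the grey box's hasp or lid is moved (its red grip by more than 20 mm) (distance of grey_pull from where it was at the start of the episode above 0.02 m).
It also fails if it takes over 48 s, if anything falls off the work surface, if the arm or the gripper's body presses on something with over 40 N, if the wrist force passes 120 N, or if a joint passes its speed limit or range.

## Working session

There is one attempt and no reset: what is moved stays moved. The work goes in short steps, Python scripts to look and compute and a tool call to move; the robot and the scene stay as the last step left them, time stands still between calls to the robot, and variables do not carry over. Pictures are saved under pics/ and viewed, about 8 in all and at most 12, crops included, and the job is handed in when it is done.

Besides the shell and the picture viewer there is one more tool, called after "Call:" as name([rows], argument=value, ...), one row to a line, values as JSON. apply_moves: Moves the arm, as the interface text tells. Its arguments: {"type":"object","properties":{"increments":{"type":"array"},"newtons":{"type":"number"}},"required":["increments"]}

```bash
mkdir -p pics; python3 - <<'E'
from workcell import *
import cv2,json
print(sense(), nose_length() if callable(nose_length) else nose_length)
for n in("side","top"):
    s=snapshot(n); cv2.imwrite(f"pics/{n}0.png",s["img"][:,:,::-1])
    print(n,s["mtx"],s["dist"],s["R"],s["t"])
E
```

```text
{'clock': 0.0, 'joint_positions': array([ 1.12850317e+00,  4.94167239e-01,  1.34616135e+00,  3.55541167e-06,
        1.30249310e+00, -9.54844756e-02]), 'qvel': array([ 4.14526477e-04,  1.63199495e-03, -7.52133253e-04,  2.54417999e-03,
        9.10147797e-05,  7.20433068e-04]), 'joint_efforts': array([ 5.02851370e-03, -8.78817058e+01, -3.81841564e+01,  7.10492092e-02,
        5.35763043e-02, -6.13040993e-05]), 'tool_pos': array([212.262326  , 587.45403847, 230.3379303 ]), 'tcp_rot': array([ 8.18504310e-01,  5.74500059e-01, -5.35198175e-04,  3.01987427e-04]), 'ft_force': array([ 0.19558447, -0.44996443,  0.70080395]), 'moment': array([-0.00729077,  0.00911054, -0.04420639]), 'gripper_width': 1.0016491458639827} 17.0
side [[477.29650199   0.         284.05489873]
 [  0.         477.29650199 214.67340404]
 [  0.           0.           1.        ]] [0.00350135 0.         0.         0.         0.        ] [[ 0.97800126 -0.20742529  0.02209722]
 [-0.05502922 -0.35872793 -0.93181868]
 [ 0.20120965  0.91010385 -0.36225082]] [-534.50717612  140.46617033 1021.44655667]
top [[505.42261522   0.         276.70998581]
 [  0.         505.42261522 209.44741173]
 [  0.           0.           1.        ]] [-0.16835755  0.          0.          0.          0.        ] [[ 0.01678066 -0.99983189 -0.00738992]
 [-0.98076748 -0.01502236 -0.19460083]
 [ 0.1944571   0.01051332 -0.98085468]] [  -4.67635707  552.00483694 1062.46686945]
```

View pics/side0.png

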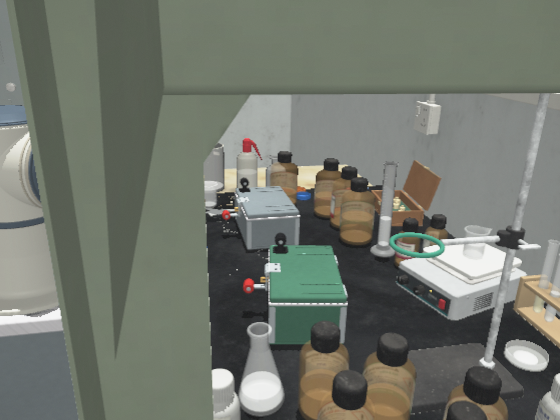

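View pics/top0.png

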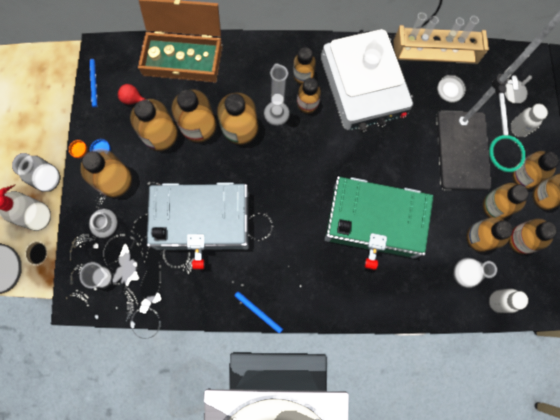

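Both boxes are visible. In the side view the green box has its red grip at about (248,286) and its black grip at about (281,240). In the top view they are at about (372,264) and (345,226), and the grey box's red grip is at (198,264). Next I fit the pose.

```bash
cat > h.py <<'E'
from workcell import *
import cv2,numpy as np
from scipy.optimize import least_squares
def proj(s,X):
    return cv2.projectPoints(np.asarray(X,float).reshape(-1,3),cv2.Rodrigues(s["R"])[0],s["t"],s["mtx"],s["dist"])[0].reshape(-1,2)
def blob(img,kind,roi):
    x0,y0,x1,y1=roi; c=img[y0:y1,x0:x1].astype(int); r,g,b=c[...,0],c[...,1],c[...,2]
    m=(r>110)&(r>2.2*g)&(r>2.2*b) if kind=="red" else (c.max(2)<45)
    n,l,st,ce=cv2.connectedComponentsWithStats(m.astype(np.uint8))
    k=1+st[1:,4].argmax(); return ce[k]+[x0,y0],st[k]
def w(p,B):
    x,y,a=p; B=np.asarray(B,float).reshape(-1,3); c,s=np.cos(a),np.sin(a)
    return np.c_[x+c*B[:,0]-s*B[:,1],y+s*B[:,0]+c*B[:,1],B[:,2]]
E
python3 - <<'E'
from h import *
S,T=snapshot("side"),snapshot("top")
o=[]
for s,k,roi,P in((S,"red",(235,270,262,300),(-104,0,58)),(T,"red",(360,255,385,275),(-104,0,58)),(S,"black",(270,230,292,254),(-43,76,120)),(T,"black",(335,217,356,236),(-43,76,120))):
    c,st=blob(s["img"],k,roi); print(k,c,st); o.append((s,c,P))
f=lambda p:np.concatenate([(proj(s,w(p,P))[0]-c) for s,c,P in o])
r=least_squares(f,[550,-150,0]); print(r.x,np.round(r.fun,1)); p=r.x
print(w(p,[[-104,0,58],[-43,76,120],[-70,0,92]]))
cor=[[x,y,96] for x,y in((-65,-105),(-65,105),(65,105),(65,-105))]
im=T["img"][:,:,::-1].copy(); im2=S["img"][:,:,::-1].copy()
A=cv2.resize(im[150:290,310:450],None,fx=4,fy=4,interpolation=2);B=cv2.resize(im2[220:350,225:355],None,fx=4,fy=4,interpolation=2)
for s,img,o_ in((T,A,(310,150)),(S,B,(225,220))):
    q=(proj(s,w(p,cor))-o_)*4; cv2.polylines(img,[q.astype(int)],True,(0,255,255),1)
    for u in (proj(s,w(p,[[-104,0,58],[-43,76,120]]))-o_)*4: cv2.circle(img,tuple(u.astype(int)),4,(255,255,0),1)
cv2.imwrite("pics/a.png",cv2.resize(np.hstack([A[:520],B]),(800,384)))
E
```

```text
red [247.98165138 284.64220183] [  8   8  11  15 109]
red [371.12037037 263.68518519] [  5   3  13  11 108]
black [279.87610619 245.9380531 ] [  4   7  13  16 113]
black [343.98333333 228.88333333] [ 4  9 11  7 60]
[ 5.34414859e+02 -2.20701244e+02 -1.63785841e-01] [-0.3  1.9  0.5  1.2 -0.7 -5.9  1.2 -2. ]
[[ 431.80668476 -203.74357186   58.        ]
 [ 504.38247034 -138.70700256  120.        ]
 [ 465.35166469 -209.28742626   92.        ]]
```

View pics/a.png

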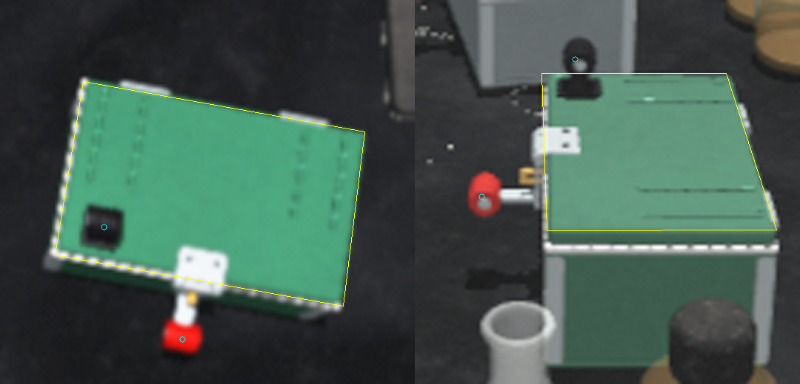

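The overlay sits on the lid outline and both grips, so the pose is (534, -221), yaw -0.164. With the tool pointing down and its x along the box's y, tool y runs along the box's x. I'll work out the approach rows next.

```bash
cat >> h.py <<'E'
from scipy.spatial.transform import Rotation as Ro
P=np.array([534.4,-220.7,-0.164])
def rows(targets,tp=None,q=None):
    "box-frame grip centres (grasp point, tool down) -> tool-frame shift in m, turn to box yaw"
    s=sense(); R=Ro.from_quat(s["tcp_rot"] if q is None else q); tp=s["tool_pos"] if tp is None else tp
    D=np.column_stack([[-np.sin(P[2]),np.cos(P[2]),0],[np.cos(P[2]),np.sin(P[2]),0],[0,0,-1]])
    print("turn",(R.inv()*Ro.from_matrix(D)).as_rotvec().round(4))
    for b in targets:
        X=w(P,b)[0]-[0,0,2]; print(X.round(0),(R.inv().apply(X-tp)/1000).round(4))
E
python3 - <<'E'
from h import *
def tobox(x,y,z):
    c,s=np.cos(P[2]),np.sin(P[2]); d=np.array([x,y])-P[:2]; return [c*d[0]+s*d[1],-s*d[0]+c*d[1],z]
rows([tobox(400,180,240),[-104,0,180],[-104,0,58]])
E
```

```text
turn [-0.0002  0.0007 -0.1828]
[400. 180. 238.] [-0.3195  0.315  -0.0072]
[ 432. -204.  178.] [-0.6696  0.4754  0.053 ]
[ 432. -204.   56.] [-0.6695  0.4754  0.175 ]
```

Call:
apply_moves([
  [[-0.04,0.04,-0.001],[0,0,-0.03],1],
  [[-0.08,0.08,-0.002],[0,0,-0.06],1],
  [[-0.12,0.12,-0.003],[0,0,-0.09],1],
  [[-0.16,0.16,-0.004],[0,0,-0.12],1],
  [[-0.2,0.2,-0.005],[0,0,-0.15],1],
  [[-0.24,0.24,-0.006],[0,0,-0.183],1],
  [[-0.28,0.28,-0.007],[0,0,-0.183],1],
  [[-0.32,0.315,-0.007],[0,0,-0.183],1],
])

```text
clock: 1.2
tool_pos: [400.6, 178.0, 238.1]
tcp_rot: [0.763, 0.647, 0.0, 0.0]
ft_force: [0.5, -0.3, 0.7]
gripper_width: 0.998
```

```bash
python3 - <<'E'
from h import *
print(sense()["tool_pos"],sense()["clock"])
rows([[-104,0,180],[-104,0,58]])
E
```

```text
[400.60439444 178.04557793 238.09751086] 1.2
turn [ 0.0006 -0.0002  0.0001]
[ 432. -204.  178.] [-0.3716  0.093   0.0601]
[ 432. -204.   56.] [-0.3716  0.093   0.1821]
```

Call:
apply_moves([
  [[-0.05,0.012,0],[0,0,0],1],
  [[-0.1,0.024,0.0],[0,0,0],1],
  [[-0.15,0.036,0.0],[0,0,0],1],
  [[-0.2,0.05,0.01],[0,0,0],1],
  [[-0.26,0.065,0.03],[0,0,0],1],
  [[-0.32,0.08,0.045],[0,0,0],1],
  [[-0.372,0.093,0.06],[0,0,0],1],
  [[-0.372,0.093,0.1],[0,0,0],1],
])

```text
clock: 2.2
tool_pos: [432.5, -206.9, 138.1]
tcp_rot: [0.764, 0.645, 0.001, 0.002]
ft_force: [1.1, 0.4, -1.5]
gripper_width: 0.998
```

```bash
python3 - <<'E'
from h import *
print(sense()["tool_pos"])
rows([[-104,0,58]])
S,T=snapshot("side")["img"],snapshot("top")["img"]
A=cv2.resize(T[150:290,310:450],(560,560))[:400,:400];B=cv2.resize(S[200:330,200:330],(400,400))
cv2.imwrite("pics/b.png",np.hstack([A,B])[:,:,::-1])
E
```

```text
[ 432.52779658 -206.88919639  138.09329567]
turn [ 0.0044  0.0023 -0.0037]
[ 432. -204.   56.] [ 0.0032 -0.0016  0.0821]
```

View pics/b.png

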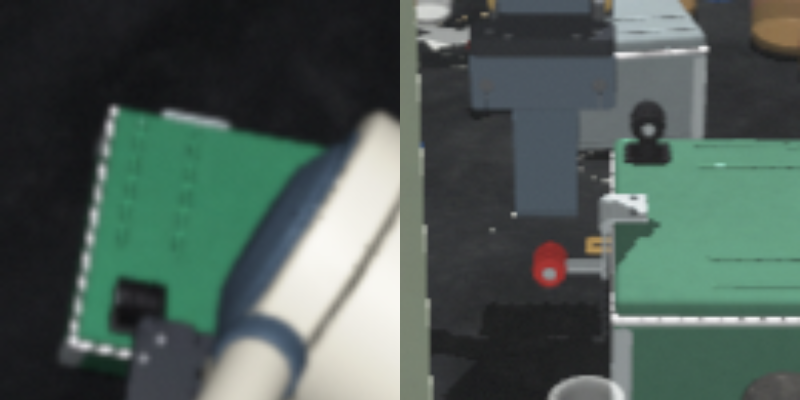

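The open gripper is lined up over the red grip, which shows at (550,265) in the right-hand crop, and the body stays clear of the black grip. I'll descend, then settle.

Call:
apply_moves([
  [[0.001,-0.002,0.03],[0,0,0],1],
  [[0.001,-0.002,0.055],[0,0,0],1],
  [[0.001,-0.002,0.075],[0,0,0],1],
  [[0.001,-0.002,0.082],[0,0,0],1],
  [[0.001,-0.002,0.082],[0,0,0],1],
  [[0.001,-0.002,0.082],[0,0,0],0.5],
  [[0.001,-0.002,0.082],[0,0,0],0.5],
  [[0.001,-0.002,0.082],[0,0,0],0.5],
])

```text
clock: 3.3
tool_pos: [429.3, -201.2, 56.3]
tcp_rot: [0.763, 0.647, 0.0, 0.0]
ft_force: [-0.8, 0.1, 0.5]
gripper_width: 0.756
```

```bash
python3 - <<'E'
from h import *
rows([[-104,0,58]]); print(sense()["gripper_width"])
E
```

```text
turn [0.0005 0.0002 0.0002]
[ 432. -204.   56.] [-0.0021  0.0028  0.0003]
0.7564283557987972
```

Call:
apply_moves([
  [[-0.002,0.002,0],[0,0,0],0.2],
  [[-0.002,0.002,0],[0,0,0],-0.5],
  [[-0.002,0.002,0],[0,0,0],-1],
  [[-0.002,0.002,0],[0,0,0],-1],
  [[-0.002,0.002,0],[0,0,0],-1],
  [[-0.002,0.002,0],[0,0,0],-1],
  [[-0.002,0.002,0],[0,0,0],-1],
  [[-0.002,0.002,0],[0,0,0],-1],
], newtons=15)

```text
clock: 4.3
tool_pos: [430.6, -202.2, 55.8]
tcp_rot: [0.763, 0.647, 0.0, -0.001]
ft_force: [3.8, 11.9, 1.4]
gripper_width: 0.261
```

```bash
python3 - <<'E'
from h import *
s=sense();print(s["gripper_width"]*91,s["ft_force"],s["tool_pos"])
o=[]
for t in np.arange(0,2.95,0.2):
    a=np.radians(225)-t; print(round(t,1),end=" ")
    d=np.array([48*np.cos(a)+34,48*np.sin(a)+34]); print("ty %.3f tz %.3f"%(d[0]/1e3,-d[1]/1e3))
E
```

```text
23.756968349189638 [ 3.77605219 11.90565229  1.38663127] [ 430.56931495 -202.21569294   55.80628487]
0.0 ty 0.000 tz -0.000
0.2 ty -0.006 tz -0.007
0.4 ty -0.010 tz -0.016
0.6 ty -0.013 tz -0.025
0.8 ty -0.014 tz -0.035
1.0 ty -0.013 tz -0.044
1.2 ty -0.010 tz -0.053
1.4 ty -0.005 tz -0.062
1.6 ty 0.001 tz -0.069
1.8 ty 0.009 tz -0.075
2.0 ty 0.017 tz -0.079
2.2 ty 0.027 tz -0.081
2.4 ty 0.036 tz -0.082
2.6 ty 0.046 tz -0.081
2.8 ty 0.055 tz -0.077
```

The fingers hold the grip at 23.8 mm opening. Now the hasp arc, easing off the 12 N side force.

Call:
apply_moves([
  [[0.002,-0.003,-0.003],[0,0,0],-1],
  [[0.002,-0.006,-0.007],[0,0,0],-1],
  [[0.002,-0.01,-0.016],[0,0,0],-1],
  [[0.002,-0.013,-0.025],[0,0,0],-1],
  [[0.002,-0.014,-0.035],[0,0,0],-1],
  [[0.002,-0.013,-0.044],[0,0,0],-1],
  [[0.002,-0.01,-0.053],[0,0,0],-1],
  [[0.002,-0.01,-0.053],[0,0,0],-1],
])

```text
clock: 5.3
tool_pos: [421.4, -199.7, 109.7]
tcp_rot: [0.763, 0.647, -0.0, 0.0]
ft_force: [-5.7, 1.2, 3.5]
gripper_width: 0.261
```

```bash
python3 - <<'E'
from h import *
s=sense();print(s["gripper_width"]*91,s["ft_force"],s["tool_pos"])
S=snapshot("side"); c,st=blob(S["img"],"red",(215,210,300,330)); print(c,st,proj(S,w(P,[-104+-10,0,111])))
cv2.imwrite("pics/c.png",cv2.resize(S["img"][180:330,200:350],(450,450))[:,:,::-1])
E
```

```text
23.736065023582714 [-5.65484935  1.19226644  3.54530097] [ 421.40280701 -199.74878416  109.70828435]Traceback (most recent call last):
  File "<stdin>", line 3, in <module>
  File "h.py", line 10, in blob
    k=1+st[1:,4].argmax(); return ce[k]+[x0,y0],st[k]
        ~~~~~~~~~~~~~~~^^
ValueError: attempt to get argmax of an empty sequence
```

The hasp follows with low forces; the red grip is hidden between the pads, as expected. I'll continue to about 2.85 rad.

Call:
apply_moves([
  [[0,0.004,-0.009],[0,0,0],-1],
  [[0,0.01,-0.016],[0,0,0],-1],
  [[0,0.018,-0.022],[0,0,0],-1],
  [[0,0.026,-0.026],[0,0,0],-1],
  [[0,0.036,-0.028],[0,0,0],-1],
  [[0,0.046,-0.029],[0,0,0],-1],
  [[0,0.056,-0.028],[0,0,0],-1],
  [[0,0.066,-0.024],[0,0,0],-1],
])

```text
clock: 6.35
tool_pos: [487.1, -211.0, 132.7]
tcp_rot: [0.763, 0.647, -0.0, 0.0]
ft_force: [-2.4, -5.7, -3.5]
gripper_width: 0.259
```

Call:
apply_moves([
  [[0,0.003,0.002],[0,0,0],-1],
  [[0,0.003,0.002],[0,0,0],-1],
  [[0,0.003,0.002],[0,0,0],-1],
  [[0,0.003,0.002],[0,0,0],-0.2],
  [[0,0.003,0.002],[0,0,0],0.0],
  [[0,0.003,0.002],[0,0,0],0.0],
  [[0,0.003,0.002],[0,0,0],0.0],
  [[0,0.003,0.002],[0,0,0],0.0],
])

```text
clock: 7.35
tool_pos: [489.4, -211.0, 130.9]
tcp_rot: [0.763, 0.647, 0.0, -0.0]
ft_force: [-1.0, 0.1, -0.1]
gripper_width: 0.501
```

```bash
python3 - <<'E'
from h import *
s=sense();print(s["gripper_width"]*91,s["ft_force"],s["tool_pos"])
rows([[-40,0,138],[-43,76,170],[-43,76,125]])
S=snapshot("side")
cv2.imwrite("pics/c.png",cv2.resize(S["img"][180:330,200:350],(450,450))[:,:,::-1])
E
```

```text
45.621203847900695 [-0.98202153  0.0841811  -0.0855113 ] [ 489.39448771 -211.00010219  130.9173161 ]
turn [-0.     -0.      0.0003]
[ 495. -214.  136.] [-0.0022  0.006  -0.0051]
[ 504. -139.  168.] [ 0.0738  0.003  -0.0371]
[ 504. -139.  123.] [0.0738 0.003  0.0079]
```

View pics/c.png

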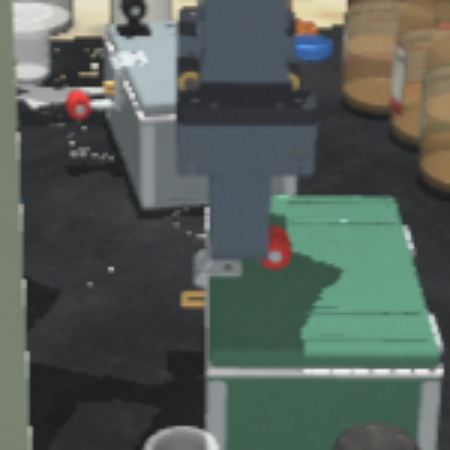

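The hasp is off the staple and folded on the lid: red grip at crop (275,248), strap at (220,268). Now I move over to the black grip.

Call:
apply_moves([
  [[0,0,-0.03],[0,0,0],0],
  [[0,0,-0.06],[0,0,0],0.4],
  [[0.04,0.002,-0.06],[0,0,0],0.4],
  [[0.076,0.004,-0.06],[0,0,0],0.4],
  [[0.076,0.004,-0.05],[0,0,0],0.4],
  [[0.076,0.004,-0.02],[0,0,0],0.4],
  [[0.076,0.004,0.006],[0,0,0],0.4],
  [[0.076,0.004,0.006],[0,0,0],0.4],
])

```text
clock: 8.4
tool_pos: [504.5, -136.8, 123.4]
tcp_rot: [0.763, 0.647, -0.001, -0.002]
ft_force: [-0.4, 0.1, 0.3]
gripper_width: 0.702
```

```bash
python3 - <<'E'
from h import *
s=sense();print(s["gripper_width"]*91,s["ft_force"],s["tool_pos"])
rows([[-43,76,125]])
S=snapshot("side")
cv2.imwrite("pics/d.png",cv2.resize(S["img"][180:330,200:350],(450,450))[:,:,::-1])
E
```

```text
63.88944161821012 [-0.36251449  0.1088475   0.30705788] [ 504.47983955 -136.80203599  123.37763545]
turn [-0.0036 -0.0007 -0.0001]
[ 504. -139.  123.] [-0.0019  0.0002  0.0004]
```

View pics/d.png

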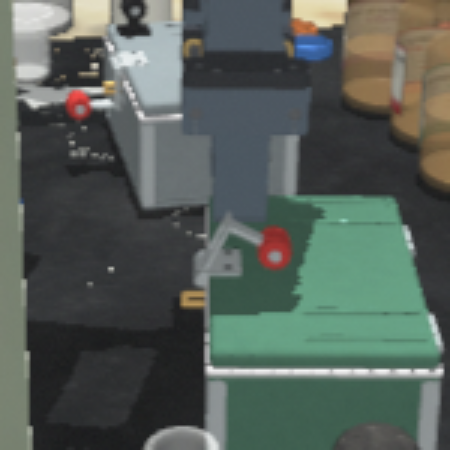

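The hasp lies folded back with its red grip at (275,248), and the fingers straddle the black grip. I'll grip it and work out the lid arc.

Call:
apply_moves([
  [[0,0,0],[0,0,0],0],
  [[0,0,0],[0,0,0],-0.6],
  [[0,0,0],[0,0,0],-1],
  [[0,0,0],[0,0,0],-1],
  [[0,0,0],[0,0,0],-1],
  [[0,0,0],[0,0,0],-1],
  [[0,0,0],[0,0,0],-1],
  [[0,0,0],[0,0,0],-1],
], newtons=30)

```text
clock: 9.45
tool_pos: [505.7, -137.5, 125.1]
tcp_rot: [0.763, 0.647, -0.0, 0.001]
ft_force: [-2.4, -7.1, 2.0]
gripper_width: 0.259
```

```bash
python3 - <<'E'
from h import *
s=sense();print(s["gripper_width"]*91,s["ft_force"],s["tool_pos"])
for t in np.arange(0,1.55,0.1):
    v=-110*np.cos(t)+38*np.sin(t),110*np.sin(t)+38*np.cos(t)
    print("%.1f ty %.3f tz %.3f"%(t,(v[0]+110)/1e3,-(v[1]-38)/1e3))
E
```

```text
23.559234926536305 [-2.39041617 -7.08736658  2.00105539] [ 505.73975374 -137.48707925  125.09835492]
0.0 ty 0.000 tz -0.000
0.1 ty 0.004 tz -0.011
0.2 ty 0.010 tz -0.021
0.3 ty 0.016 tz -0.031
0.4 ty 0.023 tz -0.040
0.5 ty 0.032 tz -0.048
0.6 ty 0.041 tz -0.055
0.7 ty 0.050 tz -0.062
0.8 ty 0.061 tz -0.067
0.9 ty 0.071 tz -0.072
1.0 ty 0.083 tz -0.075
1.1 ty 0.094 tz -0.077
1.2 ty 0.106 tz -0.078
1.3 ty 0.117 tz -0.078
1.4 ty 0.129 tz -0.077
1.5 ty 0.140 tz -0.074
```

Call:
apply_moves([
  [[0,0.004,-0.011],[0,0,0],-1],
  [[0,0.01,-0.021],[0,0,0],-1],
  [[0,0.016,-0.031],[0,0,0],-1],
  [[0,0.023,-0.04],[0,0,0],-1],
  [[0,0.032,-0.048],[0,0,0],-1],
  [[0,0.041,-0.055],[0,0,0],-1],
  [[0,0.05,-0.062],[0,0,0],-1],
  [[0,0.061,-0.067],[0,0,0],-1],
])

```text
clock: 10.45
tool_pos: [565.1, -148.1, 192.0]
tcp_rot: [0.763, 0.647, -0.002, 0.0]
ft_force: [-10.2, -15.0, 3.3]
gripper_width: 0.26
```

```bash
python3 - <<'E'
from h import *
s=sense();print(s["gripper_width"]*91,s["ft_force"],s["tool_pos"])
S=snapshot("side")
cv2.imwrite("pics/e.png",cv2.resize(S["img"][150:330,200:380],(450,450))[:,:,::-1])
E
```

```text
23.692966079469084 [-10.20414211 -14.99343656   3.30574636] [ 565.06197334 -148.11426283  191.95273987]
```

View pics/e.png

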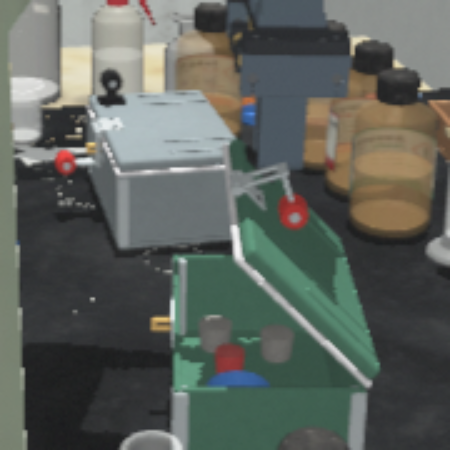

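The lid is at roughly 0.8 rad with its hasp still folded (red grip at crop (293,211)). I'll continue to about 1.5 rad.

Call:
apply_moves([
  [[-0.001,0.01,-0.005],[0,0,0],-1],
  [[-0.002,0.022,-0.008],[0,0,0],-1],
  [[-0.002,0.033,-0.01],[0,0,0],-1],
  [[-0.002,0.045,-0.011],[0,0,0],-1],
  [[-0.002,0.056,-0.011],[0,0,0],-1],
  [[-0.002,0.068,-0.01],[0,0,0],-1],
  [[-0.002,0.079,-0.007],[0,0,0],-1],
  [[-0.002,0.079,-0.007],[0,0,0],-1],
])

```text
clock: 11.5
tool_pos: [644.6, -162.7, 198.9]
tcp_rot: [0.763, 0.647, -0.0, 0.001]
ft_force: [1.8, -8.3, -0.8]
gripper_width: 0.261
```

```bash
python3 - <<'E'
from h import *
s=sense();print(s["gripper_width"]*91,s["ft_force"],s["tool_pos"])
v=w(P,[[67-110*np.cos(1.5)+38*np.sin(1.5),76,82+110*np.sin(1.5)+38*np.cos(1.5)]]);print(v)
S=snapshot("side")
cv2.imwrite("pics/f.png",cv2.resize(S["img"][150:330,200:380],(450,450))[:,:,::-1])
E
```

```text
23.794543840629768 [ 1.80050831 -8.29738943 -0.80790798] [ 644.56534034 -162.70376042  198.87770751]
[[ 642.62872551 -161.57674369  194.41246219]]
```

View pics/f.png

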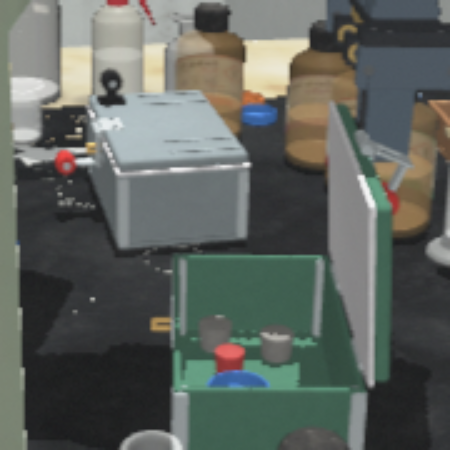

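The lid is about upright. I'll release and go straight up.

Call:
apply_moves([
  [[0,0,0],[0,0,0],-0.4],
  [[0,0,0],[0,0,0],0],
  [[0,0,0],[0,0,0],0.2],
  [[0,0,0],[0,0,0],0.2],
  [[0,0.001,-0.02],[0,0,0],0.2],
  [[0,0.002,-0.05],[0,0,0],0.2],
  [[0,0.002,-0.1],[0,0,0],0.2],
  [[0,0.002,-0.13],[0,0,0],0.2],
])

```text
clock: 12.55
tool_pos: [645.9, -161.9, 331.5]
tcp_rot: [0.763, 0.647, 0.001, 0.001]
ft_force: [0.8, 0.1, -0.1]
gripper_width: 0.6
```

Call:
apply_moves([
  [[0,0,0],[0,0,0],0.2],
  [[0,0,0],[0,0,0],0.2],
  [[0,0,0],[0,0,0],0.2],
  [[0,0,0],[0,0,0],0.2],
  [[0,0,0],[0,0,0],0.2],
  [[0,0,0],[0,0,0],0.2],
  [[0,0,0],[0,0,0],0.2],
  [[0,0,0],[0,0,0],0.2],
])

```text
clock: 13.55
tool_pos: [645.5, -161.8, 328.9]
tcp_rot: [0.763, 0.647, -0.0, 0.0]
ft_force: [-0.5, 0.6, 0.7]
gripper_width: 0.603
```

```bash
python3 - <<'E'
from h import *
s=sense();print(s["gripper_width"]*91,s["ft_force"],s["tool_pos"])
S=snapshot("side")
cv2.imwrite("pics/g.png",cv2.resize(S["img"][150:330,200:380],(450,450))[:,:,::-1])
E
```

```text
54.87042776014857 [-0.54996101  0.57162332  0.67478826] [ 645.49584053 -161.84857921  328.93407877]
```

View pics/g.png

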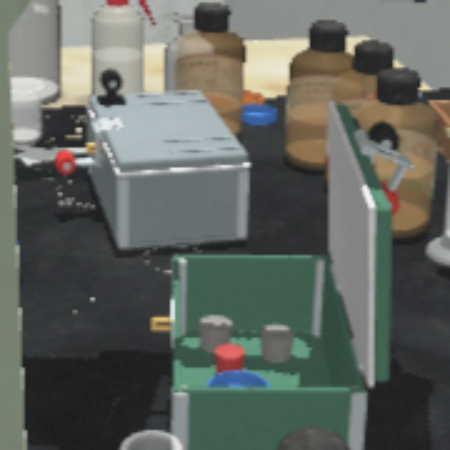

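The lid stands upright by itself with the hasp folded behind it (red grip at crop (392,202)). The gripper is clear, and the grey box is unchanged (red grip at (65,162)).

```bash
python3 -c "
from workcell import *
print(hand_in())"
```

```text
the job is handed in; nothing more can be done
None
```

The green box is open and the job is handed in; the hand-in reports no verdict. I flipped the hasp off its staple and over onto the lid, then raised the lid by the black grip to about 1.5 rad, released it and lifted the gripper clear. It took about 13.6 s of the 48 s.

- **Last check:** the final picture shows the lid standing upright by itself with its hasp folded back. The lid angle comes from the commanded arc, the tool position and the picture, not from a joint reading.
- **Grey box:** it looks untouched, with its red grip at the same pixel position as in the earlier pictures.
- **Forces:** the wrist read under 1 N at the end, so the gripper touched nothing. After each call it never read above about 20 N.
- **Disagreements:** the box pose from the first fit was about 2 mm off along its y, and I corrected for that at the grips. One script failed looking for the red grip while the pads hid it, with no effect on the job.

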